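Prop open the punch case

ROBOT

A 6-joint arm with a two-finger parallel gripper is mounted at the origin on a cart in front of the work surface, level with it; the furniture and walls round the work are solid. World frame = base frame: x ahead of the robot, y to its left, z up, the work surface at z = 0. Lengths are in m, angles in rad, forces in N, time in s.
With the tool pointing down it reaches from about 0.35 to 0.85 m from the base axis. Payload 8.1 kg.
Tool frame: the origin (TCP) lies at the very end of the fingers, on their centre line; the grasp point (between the pads) lies 19 mm behind it; z points along the fingers, y is the direction in which the jaws open and shut (so a half turn about z gives the same grasp; the last joint's range is limited). The gripper opens to 93 mm and grips with 3 to 60 N. Pads are 15 mm wide; open, the fingers measure 128 mm over their backs; the gripper's body (75 mm by 188 mm) begins 65 mm behind the grasp point.
Start: joints at [1.174, 0.13, 1.488, -0, 1.523, -0.085], TCP at [0.184, 0.571, 0.219] pointing down, gripper open.
Joint ranges: [-2.96, 2.96], [-0.89, 2.26], [0.02, 2.5], [-1.34, 4.48], [0, 2.73], [-2.66, 2.66]. Speed limits (rad/s): [2.39, 2.39, 2.79, 3.14, 3.14, 3.14].

INTERFACE

Orientations are given as a rotation vector (axis times angle).
In Python, from rig import bot, imaging gives the robot as it stands. The module is installed in compiled form; this text tells all that it offers.
- The arm moves only by the tool apply_moves, never from a script. Its argument "steps" is one flat list of numbers, 5 for each row, row after row: the shift along the world's x, y, z in m, then the turn about the world's z in rad, then the gripper command: -1 is fully open, 1 is shut, values between are in proportion. In form: [dx, dy, dz, spin, fingers, dx, dy, dz, spin, fingers, ...]. A call has 1 to 8 rows; each row is the pose to reach, as a shift and turn from the pose measured when the call began; what a row does not reach only later rows make up. A row lasts 1/10 s, in which the tool goes at most 50 mm and 8.59 degrees, less where a joint would pass 70% of its speed; a pose out of reach is approached as far as the arm can. A call with a gripper value outside its range is refused whole. The fingers move at their own pace and stop on an object; "grip_force" is the grip in N (left out, the last holds). Time passes only in rows, so rows that repeat a pose let the fingers close. It gives the time, the measured TCP pose, the force and the opening at its end, in the units of the state.
- bot.observe(): the state, without advancing time (a new reading comes with each control period).
- imaging.grab_frame(name): name is "side" or "top" or "wrist"; returns the picture (420x560x3 uint8, red, green, blue); there is no depth.
- imaging.camera_params(name): a dict with "vfov" (degrees; the focal length in pixels is half the picture's height over the tangent of half this angle, whatever the lens; pixels are square), "cx", "cy" (the principal point, pixels), "k1" (the pictures are not rectified: a ray, as slopes to the right and down, at radius r is drawn at 1 + k1 r^2 times it, then the intrinsics apply), "cam_to_world" (4x4, takes a point from camera to world coordinates); the wrist camera has in their place "mount" (4x4, takes a point from camera to tool coordinates, whose origin is the TCP and whose axes are the flange's). Camera axes: x right, y down, z forward; pixel columns grow to the right and rows downward; lengths in m; the calibration is good to about 2 mm. A picture is of the moment at which its call begins: read the wrist's pose just before it. camera_params takes no time and is no camera call.
- bot.sign_off(): hands the job in, once; it reports no verdict.
The state is a dict: "clock": time; "joint_pos": joint angles; "joint_vel": joint speeds; "tau": joint torques, N m; "tool_pos": TCP position; "eef_rot": TCP orientation; "contact_force": force on the tool from outside, world axes, zero at the start; "wrist_torque": the same for the moment, N m; "opening": finger opening in m.
Only numpy, scipy, OpenCV 4.12 (cv2) and the standard library are available. Lean on these libraries where they do the work, as an engineer would, in place of code of your own. Each camera call takes 0.05 s, during which the arm holds its last target.

TASK

The press needs a punch from the punch case, the wide grey case on the bench with a steel bar handle on its lid and a folding stay on its right side. Raise its lid by the handle until the stay unfolds and locks past straight, then let go so that the locked stay holds the lid up by itself. Leave the small grey parts box behind the case where it stands.

Things in the scene. Friction and masses are not known exactly. Their poses are not given: they have to be found in the camera images.
- case_lid (a joint): Lid angle, rad: 0 closed (at start), 1.22 stay stretched straight (stop), about 1.21 locked. Grey case fixed to the bench, 120 deep x 200 wide x 75 mm high, open latches on the front facing the robot; lid 8 mm thick, 0.36 kg, hinged on the top back edge. Let go below 1.0 rad it falls shut; above 1.1 the stay's spring lifts it the rest of the way.
- stay_knee (a joint): Knee of the folding stay, rad: 0 folded (lid closed), 2.82 links in line, 3.06 locked past straight on its stop. Two flat steel links, 50 mm between pivots, 11 mm wide, brass pin at the knee, on the case's right end, from wall to lid. It unfolds as the lid rises and its light spring snaps the knee past straight near full opening; it need not be touched.
- lid_handle (a point): Middle of the lid's bar handle: round, 10 mm thick, 60 mm between posts, along the lid's front edge, 40 mm above its top (closed: 123 mm above the bench; open: 197). Frame turns with the lid: x from front to hinge, y along bar, to the left, z out of the lid's top. Hinge line: parallel to y at x 112, z -48 mm; opening turns about +y. Bar may turn in the fingers.
- parts_box: Bystander: small grey compartment box with a clear lid and no stay, loose, 91 x 130 x 35 mm, standing farther back on the bench than the punch case. Origin at the centre of its underside, z up. Leave it alone.

How it is judged:
By the outcome, as a careful person would: the job done as asked, in the order asked, and still so for the second after the job is handed in, with the robot touching nothing.
It also fails if it takes over 34 s, if anything falls off the work surface, if the arm or the gripper's body presses on something with over 40 N, if the wrist force passes 120 N, or if a joint passes its speed limit or range.

## Working session

There is one attempt and no reset: what is moved stays moved. The work goes in short steps, Python scripts to look and compute and a tool call to move; the robot and the scene stay as the last step left them, time stands still between calls to the robot, and variables do not carry over. Pictures are saved under pics/ and viewed, and the job is handed in when it is done.

Besides the shell and the picture viewer there is one more tool, called after "Call:" as name(argument=value, ...) on one line, values as JSON. apply_moves: Moves the arm, as the interface text tells. Its arguments: {"type":"object","properties":{"steps":{"type":"array"},"grip_force":{"type":"number"}},"required":["steps"]}

```bash
mkdir -p pics
python3 - <<'E'
from rig import bot, imaging
import cv2
s=bot.observe(); print(s)
for n in ("side","top"):
    cv2.imwrite(f"pics/{n}0.png",imaging.grab_frame(n)[:,:,::-1]); print(imaging.camera_params(n))
print(imaging.camera_params("wrist"))
E
```

```text
{'clock': 0.0, 'joint_pos': array([ 1.17359690e+00,  1.31155204e-01,  1.48926873e+00, -4.70340622e-06,
        1.52300805e+00, -8.54075067e-02]), 'joint_vel': array([-0.00038038,  0.00054275, -0.00033923,  0.00157041, -0.0012719 ,
        0.00101399]), 'tau': array([ 2.16897155e-03, -5.59852874e+01, -4.91758204e+01,  7.69187207e-02,
        3.57300346e-02, -1.52395687e-04]), 'tool_pos': array([0.18382211, 0.57054839, 0.21759681]), 'eef_rot': array([-4.87712100e-01, -3.10306309e+00,  2.80689241e-03]), 'contact_force': array([-0.21118179,  0.08260175,  0.57119491]), 'wrist_torque': array([ 0.04686304, -0.05069653, -0.01668408]), 'opening': 0.09268786701126887}
{'vfov': 51.43954287512142, 'cx': 286.5473333357677, 'cy': 207.4059592802845, 'k1': -0.02342054417099673, 'cam_to_world': array([[-0.96939368, -0.14489523,  0.19819502,  0.38088518],
       [-0.24455991,  0.4988893 , -0.83144447,  0.95016232],
       [ 0.02159497, -0.85446757, -0.5190557 ,  0.56286867],
       [ 0.        ,  0.        ,  0.        ,  1.        ]])}
{'vfov': 56.559494955106395, 'cx': 274.9128749652168, 'cy': 205.9513181623411, 'k1': -0.0545106093257551, 'cam_to_world': array([[-0.03702943, -0.97617298,  0.21381099,  0.39029779],
       [-0.99930067,  0.03505913, -0.01300104,  0.24184088],
       [ 0.00519524, -0.21414289, -0.97678853,  0.93108534],
       [ 0.        ,  0.        ,  0.        ,  1.        ]])}
{'vfov': 59.33368750077064, 'cx': 278.85113201044226, 'cy': 210.86657754257817, 'k1': -0.09477411283119988, 'mount': array([[ 8.29971421e-04, -9.54666206e-01, -2.97677251e-01,
         8.33834372e-02],
       [ 9.99999565e-01,  9.18823735e-04, -1.58557327e-04,
        -2.04246765e-04],
       [ 4.24882245e-04, -2.97676990e-01,  9.54666554e-01,
        -1.65653769e-01],
       [ 0.00000000e+00,  0.00000000e+00,  0.00000000e+00,
         1.00000000e+00]])}
```

View pics/side0.png

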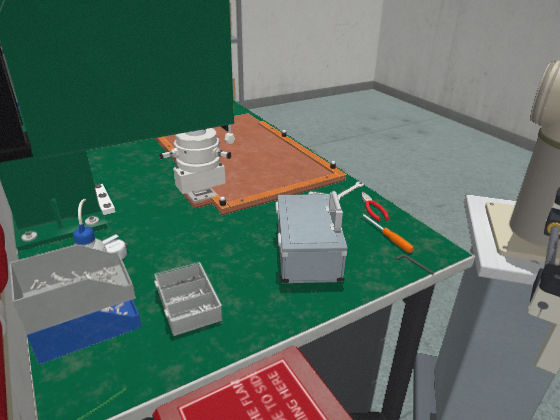

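View pics/top0.png

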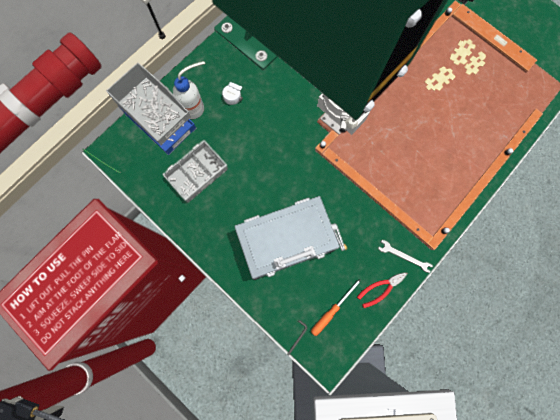

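The top view shows the case at about (290,238), with its handle near (295,260) and the stay side at about (340,245). The parts box is at (197,170). I'll zoom in.

Run:
```python
import cv2
a=cv2.imread("pics/top0.png")[185:290,220:360]; cv2.imwrite("pics/top0z.png",cv2.resize(a,None,fx=5.6,fy=5.6,interpolation=cv2.INTER_CUBIC))
a=cv2.imread("pics/side0.png")[180:290,260:380]; cv2.imwrite("pics/side0z.png",cv2.resize(a,None,fx=5.4,fy=5.4,interpolation=cv2.INTER_CUBIC))
```

```text
(no output)
```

View pics/top0z.png

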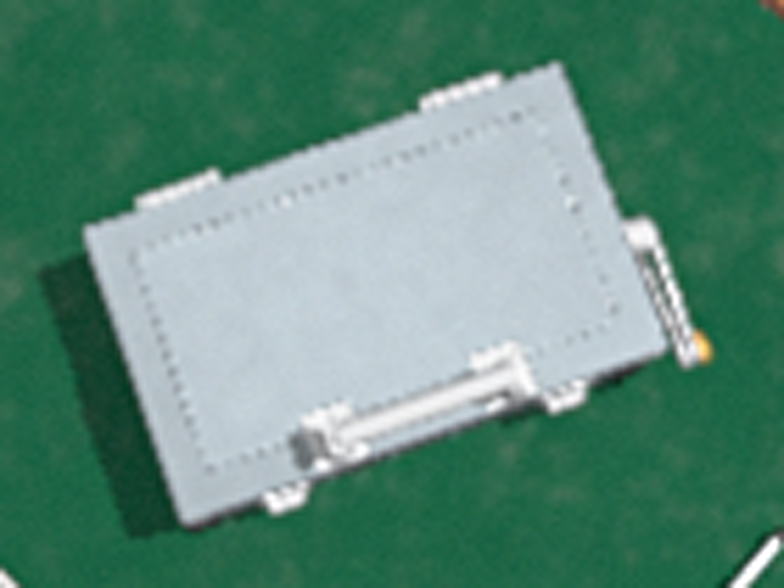

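View pics/side0z.png

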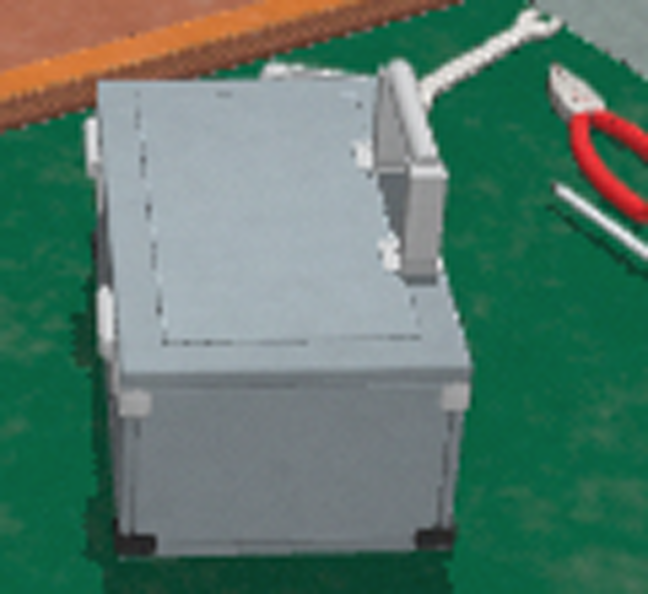

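```bash
cat > h.py <<'E'
import numpy as np, cv2
from rig import imaging
def ray(cam,u,v):
    p=imaging.camera_params(cam); f=210/np.tan(np.radians(p['vfov']/2))
    K=np.array([[f,0,p['cx']],[0,f,p['cy']],[0,0,1]])
    n=cv2.undistortPoints(np.array([[[u,v]]],float),K,np.array([p['k1'],0,0,0,0.]))[0,0]
    T=p['cam_to_world']; return T[:3,3],T[:3,:3]@np.array([n[0],n[1],1])
def onz(cam,u,v,z):
    o,d=ray(cam,u,v); return o+d*(z-o[2])/d[2]
E
python3 - <<'E'
from h import *
t=lambda x,y,z:onz("top",220+x/5.6,185+y/5.6,z)
s=lambda x,y,z:onz("side",260+x/5.4,180+y/5.4,z)
for n,x,y in [("BL",88,228),("BR",560,65),("FR",665,350),("FL",190,527)]: print(n,t(x,y,.083))
print("bar",t(318,438,.123),t(515,368,.123))
for n,x,y in [("BR",98,82),("BL",120,375),("FL",468,370)]: print("side",n,s(x,y,.083))
print("bar side top(z.128)",s(397,65,.128),s(428,168,.128))
import numpy as np
c=[t(*p,.083) for p in [(88,228),(560,65),(665,350),(190,527)]]
for i in range(4):
    d=c[(i+1)%4]-c[i]; print(np.linalg.norm(d), np.degrees(np.arctan2(d[1],d[0])))
# parts box footprint z .035
for u,v in [(163,180),(205,141),(228,158),(186,201)]: print("pb",onz("top",u,v,.035))
E
```

```text
BL [0.53454723 0.31839243 0.083     ]
BR [0.59371817 0.12886762 0.083     ]
FR [0.47828401 0.0949175  0.083     ]
FL [0.41737183 0.28137067 0.083     ]
bar [0.4466117  0.23170024 0.123     ] [0.46959198 0.15791882 0.123     ]
side BR [0.59484077 0.13599741 0.083     ]
side BL [0.53548101 0.32735821 0.083     ]
side FL [0.42170199 0.29223979 0.083     ]
bar side top(z.128) [0.46920835 0.16782783 0.128     ] [0.44707695 0.23872035 0.128     ]
0.19854685248032844 -72.66128109669238
0.12032313293147483 -163.61096050171938
0.1961506546870327 108.09163999482145
0.12288485105789478 17.53401759681147
pb [0.65958305 0.49517878 0.035     ]
pb [0.75504975 0.39472784 0.035     ]
pb [0.70911615 0.338867   0.035     ]
pb [0.60593455 0.43922889 0.035     ]
```

Call:
apply_moves(steps=[0.02,-0.028,0.0,-0.08,-1,0.045,-0.061,0.0,-0.18,-1,0.07,-0.095,0.0,-0.29,-1,0.095,-0.129,0,-0.4,-1,0.12,-0.163,0,-0.51,-1,0.145,-0.197,0,-0.62,-1,0.165,-0.225,0,-0.72,-1,0.18,-0.245,0,-0.8,-1], grip_force=15)

```text
clock: 0.9
tool_pos: [0.3647, 0.3236, 0.2174]
eef_rot: [-1.665, -2.663, 0.003]
contact_force: [-0.4, -0.5, -0.3]
opening: 0.0931
```

Call:
apply_moves(steps=[0.02,-0.025,0.0,-0.04,-1,0.045,-0.06,0.0,-0.08,-1,0.07,-0.095,0.0,-0.12,-1,0.085,-0.115,0.0,-0.14,-1,0.093,-0.125,0.0,-0.155,-1,0.093,-0.125,0,-0.155,-1])

```text
clock: 1.5
tool_pos: [0.4581, 0.1976, 0.217]
eef_rot: [-1.868, -2.524, 0.004]
contact_force: [0.0, 1.2, -0.1]
opening: 0.0928
```

Run:
```python
from rig import bot, imaging
import cv2
s=bot.observe(); print(s['tool_pos'],s['eef_rot'],s['clock'])
cv2.imwrite("pics/w1.png",imaging.grab_frame("wrist")[:,:,::-1])
```

```text
[0.45809465 0.1976381  0.21695429] [-1.86842287 -2.52380399  0.003945  ] 1.5
```

View pics/w1.png

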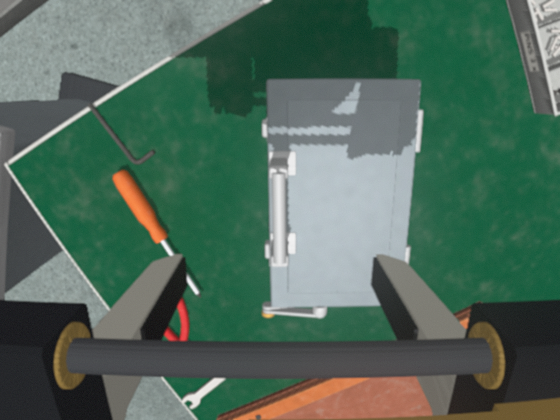

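The wrist view shows the bar running from about (280,163) to (279,262), midway between the fingers. I'll compute the offsets.

Run:
```python
from h import *
from scipy.spatial.transform import Rotation as R
p=imaging.camera_params("wrist"); f=210/np.tan(np.radians(p['vfov']/2))
K=np.array([[f,0,p['cx']],[0,f,p['cy']],[0,0,1]])
Rt=R.from_rotvec([-1.86842287,-2.52380399,.003945]).as_matrix(); t=np.array([0.45809465,0.1976381,0.21695429])
print("y axis deg",np.degrees(np.arctan2(Rt[1,1],Rt[0,1])))
M=p['mount']
def w(u,v,z):
    n=cv2.undistortPoints(np.array([[[u,v]]],float),K,np.array([p['k1'],0,0,0,0.]))[0,0]
    d=Rt@M[:3,:3]@[n[0],n[1],1]; o=t+Rt@M[:3,3]; return o+d*(z-o[2])/d[2]
a,b=w(280,168,.123),w(279,258,.123); print(a,b,(a+b)/2,np.degrees(np.arctan2(*(b-a)[1::-1])),np.linalg.norm(a-b))
for q in [(268,80),(419,80),(408,306),(274,306)]: print(w(*q,.083))
print("body tool", Rt.T@(((a+b)/2)-t))
```

```text
y axis deg 16.973390001650895
[0.44847521 0.23037489 0.123     ] [0.46829456 0.16322742 0.123     ] [0.45838489 0.19680116 0.123     ] -73.55542392964898 0.0700113455020302
[0.42147165 0.28668505 0.083     ]
[0.5342551  0.32270884 0.083     ]
[0.60471051 0.13337166 0.083     ]
[0.48349482 0.09735663 0.083     ]
body tool [-0.00085292  0.00030308  0.09395411]
```

Call:
apply_moves(steps=[0,0,-0.03,0,-1,0,0,-0.06,0,-1,0,0,-0.09,0,-1,0,0,-0.112,0,-1,0,0,-0.112,0,-0.4,0,0,-0.112,0,0.4,0,0,-0.112,0,1,0,0,-0.112,0,1])

```text
clock: 2.35
tool_pos: [0.4585, 0.1993, 0.1069]
eef_rot: [-1.867, -2.527, -0.0]
contact_force: [0.1, 0.7, 0.2]
opening: 0.0655
```

Call:
apply_moves(steps=[0,0,0,0,1,0,0,0,0,1,0,0,0,0,1,0,0,0,0,1])

```text
clock: 2.75
tool_pos: [0.4586, 0.1993, 0.107]
eef_rot: [-1.867, -2.527, -0.0]
contact_force: [0.7, -0.4, -0.5]
opening: 0.0336
```

Call:
apply_moves(steps=[0,0,0,0,1,0,0,0,0,1,0,0,0,0,1,0,0,0,0,1,0,0,0,0,1])

```text
clock: 3.25
tool_pos: [0.4575, 0.1989, 0.1068]
eef_rot: [-1.866, -2.525, 0.003]
contact_force: [-5.4, -3.0, 4.3]
opening: 0.0092
```

Run:
```python
import numpy as np
# shifts along arc from closed, dir d
a=np.radians(17.0)
for th in np.arange(0.1,1.25,0.05):
    x=-.112*np.cos(th)+.048*np.sin(th)+.112; z=.112*np.sin(th)+.048*np.cos(th)-.048
    print(round(th,2),np.round([x*np.cos(a),x*np.sin(a),z],4))
```

```text
0.1 [0.0051 0.0016 0.0109]
0.15 [0.0081 0.0025 0.0162]
0.2 [0.0113 0.0034 0.0213]
0.25 [0.0147 0.0045 0.0262]
0.3 [0.0183 0.0056 0.031 ]
0.35 [0.0222 0.0068 0.0355]
0.4 [0.0263 0.008  0.0398]
0.45 [0.0306 0.0094 0.0439]
0.5 [0.0351 0.0107 0.0478]
0.55 [0.0398 0.0122 0.0515]
0.6 [0.0446 0.0136 0.0549]
0.65 [0.0496 0.0152 0.058 ]
0.7 [0.0548 0.0167 0.0609]
0.75 [0.06   0.0184 0.0635]
0.8 [0.0654 0.02   0.0658]
0.85 [0.0709 0.0217 0.0678]
0.9 [0.0765 0.0234 0.0696]
0.95 [0.0821 0.0251 0.071 ]
1.0 [0.0879 0.0269 0.0722]
1.05 [0.0936 0.0286 0.073 ]
1.1 [0.0994 0.0304 0.0736]
1.15 [0.1053 0.0322 0.0738]
1.2 [0.1111 0.034  0.0738]
```

Gripped: the opening is 9 mm on the 10 mm bar. Next I'll raise it along the arc.

Call:
apply_moves(steps=[0.0023,0.0007,0.0055,0,1,0.005,0.0016,0.011,0,1,0.0081,0.0025,0.0162,0,1,0.0113,0.0034,0.0213,0,1,0.0147,0.0045,0.0262,0,1,0.0183,0.0056,0.031,0,1,0.0222,0.0068,0.0355,0,1,0.0263,0.008,0.0398,0,1])

```text
clock: 4.05
tool_pos: [0.4829, 0.2069, 0.1474]
eef_rot: [-1.864, -2.524, 0.006]
contact_force: [-10.2, -2.7, 7.3]
opening: 0.0092
```

Run:
```python
from rig import bot, imaging
import cv2
cv2.imwrite("pics/s2.png",imaging.grab_frame("side")[:,:,::-1])
```

```text
(no output)
```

View pics/s2.png

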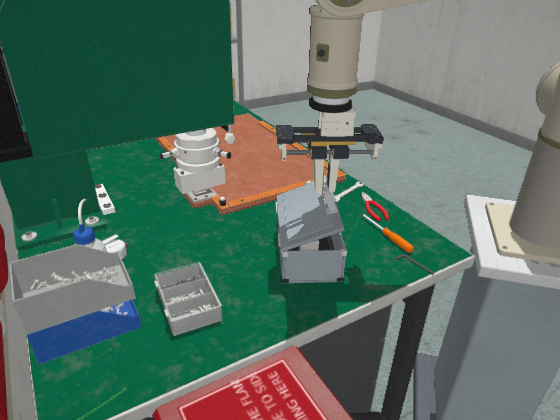

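The lid is open by about 0.4 rad with the bar still held. I'll continue along the arc.

Call:
apply_moves(steps=[0.0043,0.0014,0.0041,0,1,0.0088,0.0027,0.008,0,1,0.0135,0.0042,0.0117,0,1,0.0183,0.0056,0.0151,0,1,0.0233,0.0072,0.0182,0,1,0.0285,0.0087,0.0211,0,1,0.0337,0.0104,0.0237,0,1,0.0391,0.012,0.026,0,1])

```text
clock: 4.9
tool_pos: [0.5237, 0.2196, 0.1749]
eef_rot: [-1.865, -2.525, 0.003]
contact_force: [-4.9, 0.2, 3.1]
opening: 0.009
```

Call:
apply_moves(steps=[0.0055,0.0017,0.002,0,1,0.0111,0.0034,0.0038,0,1,0.0167,0.0051,0.0052,0,1,0.0225,0.0069,0.0064,0,1,0.0282,0.0086,0.0072,0,1,0.034,0.0104,0.0078,0,1])

```text
clock: 5.5
tool_pos: [0.5582, 0.2301, 0.1827]
eef_rot: [-1.865, -2.525, 0.003]
contact_force: [-1.6, -0.3, 2.2]
opening: 0.0096
```

Run:
```python
from rig import bot, imaging
import cv2,numpy as np
a=imaging.grab_frame("side")[90:300,230:420,::-1];b=imaging.grab_frame("top")[150:340,200:400,::-1]
cv2.imwrite("pics/st3.png",np.hstack([cv2.resize(a,(400,442)),cv2.resize(b,(400,442))]))
```

```text
(no output)
```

View pics/st3.png

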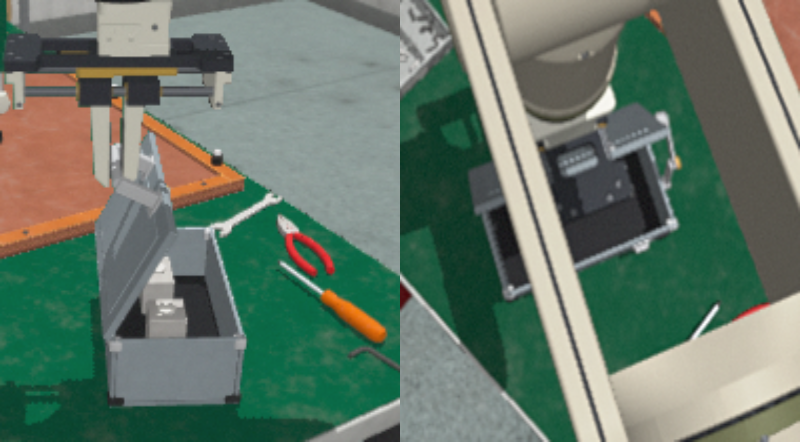

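The lid is near 1.1 rad. Now I'll edge on toward the stop.

Call:
apply_moves(steps=[0.0025,0.0008,0.0,0,1,0.005,0.0015,0.0,0,1,0.0075,0.0023,0.0,0,1,0.0095,0.0029,0,0,1,0.0105,0.0032,0,0,1,0.0105,0.0032,0,0,1])

```text
clock: 6.2
tool_pos: [0.5692, 0.2334, 0.1825]
eef_rot: [-1.866, -2.526, 0.002]
contact_force: [1.1, 0.8, -1.3]
opening: 0.0096
```

Run:
```python
from rig import bot, imaging
import cv2,numpy as np
a=imaging.grab_frame("side")[90:300,230:420,::-1];b=imaging.grab_frame("top")[150:340,200:400,::-1]
cv2.imwrite("pics/st4.png",np.hstack([cv2.resize(a,(400,442)),cv2.resize(b,(400,442))]))
print(bot.observe()['contact_force'])
```

```text
[ 0.47876077  0.58893482 -2.00589815]
```

View pics/st4.png

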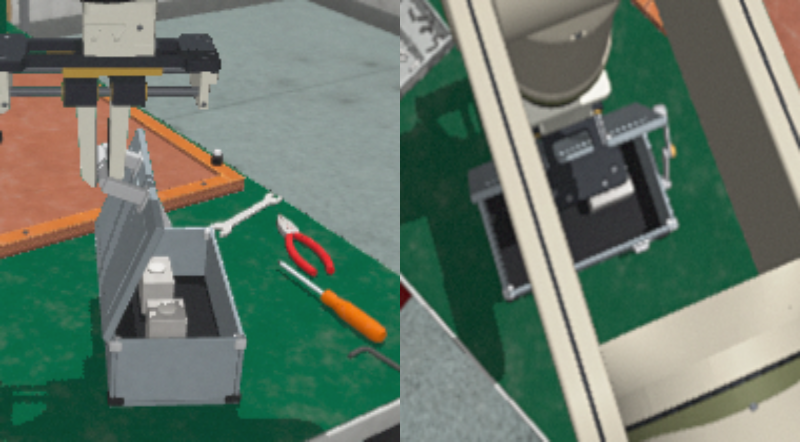

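Call:
apply_moves(steps=[0.001,0.0003,0,0,1,0.002,0.0006,0,0,1,0.003,0.0009,0,0,1,0.003,0.0009,0,0,1])

```text
clock: 6.7
tool_pos: [0.571, 0.234, 0.1823]
eef_rot: [-1.865, -2.524, 0.005]
contact_force: [-5.5, -2.2, 2.1]
opening: 0.0093
```

The arm is at the stop, with about 6 N pushing back. Now I'll open slightly and look at the stay before leaving.

Call:
apply_moves(steps=[0,0,0,0,0.7,0,0,0,0,0.5,0,0,0,0,0.5,0,0,0,0,0.5,0,0,0,0,0.5,0,0,0,0,0.5])

```text
clock: 7.3
tool_pos: [0.5711, 0.2339, 0.1823]
eef_rot: [-1.865, -2.524, 0.005]
contact_force: [-0.5, 0.1, 0.4]
opening: 0.0228
```

Run:
```python
from rig import bot, imaging
import cv2,numpy as np
s=bot.observe(); print(s['tool_pos'],s['eef_rot'],s['contact_force'])
w=imaging.grab_frame("wrist")[:,:,::-1];a=imaging.grab_frame("side")[90:300,230:420,::-1];b=imaging.grab_frame("top")[190:250,310:350,::-1]
cv2.imwrite("pics/st5.png",np.hstack([cv2.resize(a,(400,442)),cv2.resize(b,(295,442),interpolation=cv2.INTER_CUBIC)]))
cv2.imwrite("pics/w5.png",w)
```

```text
[0.57113188 0.233919   0.18231583] [-1.86468281 -2.52441975  0.00516493] [-0.51037169  0.08530025  0.38522536]
```

View pics/st5.png

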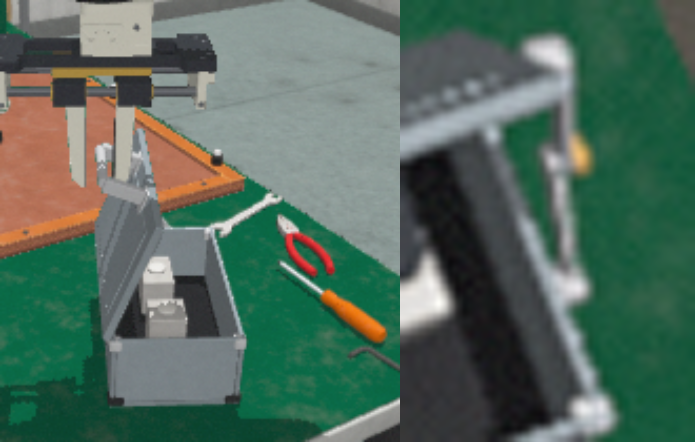

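View pics/w5.png

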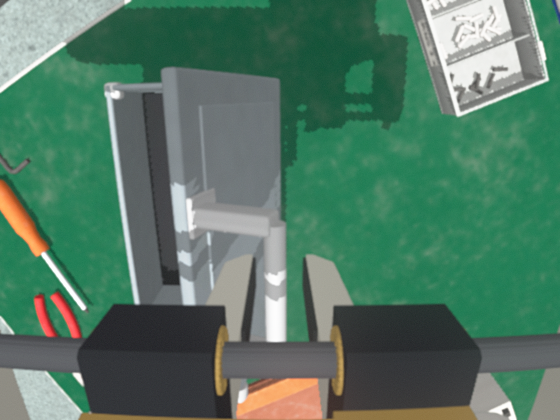

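The stay looks stretched, and the bar at (275,270) sits free between the fingertips. I'll lift straight up.

Call:
apply_moves(steps=[0,0,0.01,0,0.5,0,0,0.025,0,0.5,0,0,0.045,0,0.5,0,0,0.065,0,0.5,0,0,0.09,0,0.5,0,0,0.12,0,0.5])

```text
clock: 8.05
tool_pos: [0.5708, 0.2339, 0.3042]
eef_rot: [-1.865, -2.524, 0.005]
contact_force: [-0.1, 0.8, 0.6]
opening: 0.0233
```

Call:
apply_moves(steps=[-0.03,0.02,0,0,0.5,-0.06,0.05,0,0,0.5,-0.09,0.08,0,0,0.5,-0.12,0.11,0,0,0.5,-0.15,0.14,0,0,0.5,-0.18,0.17,0,0,0.5,-0.2,0.19,0,0,0.5,-0.2,0.19,0,0,0.5])

```text
clock: 8.85
tool_pos: [0.3683, 0.4265, 0.3063]
eef_rot: [-1.859, -2.528, 0.001]
contact_force: [-0.0, -0.0, -1.1]
opening: 0.0234
```

Run:
```python
from rig import bot, imaging
import cv2,numpy as np
a=imaging.grab_frame("side")[:,:,::-1];b=imaging.grab_frame("top")[:,:,::-1]
cv2.imwrite("pics/s6.png",a);cv2.imwrite("pics/t6.png",b)
cv2.imwrite("pics/st6.png",np.hstack([cv2.resize(a[130:300,230:384],(400,442)),cv2.resize(b[165:290,230:343],(400,442),interpolation=cv2.INTER_CUBIC)]))
```

```text
(no output)
```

View pics/st6.png

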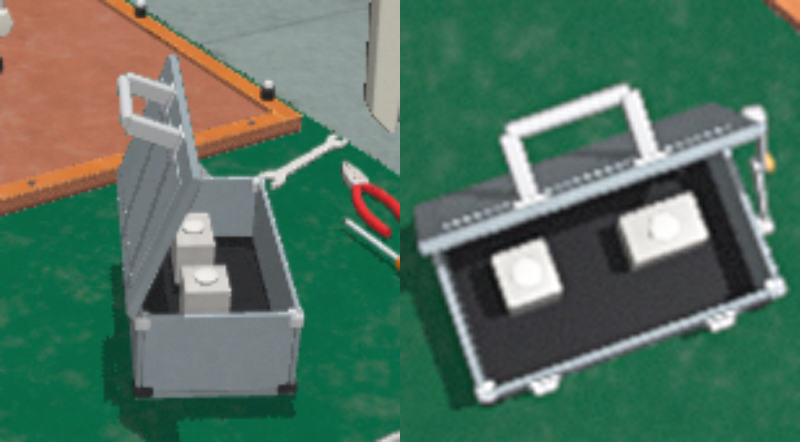

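View pics/t6.png

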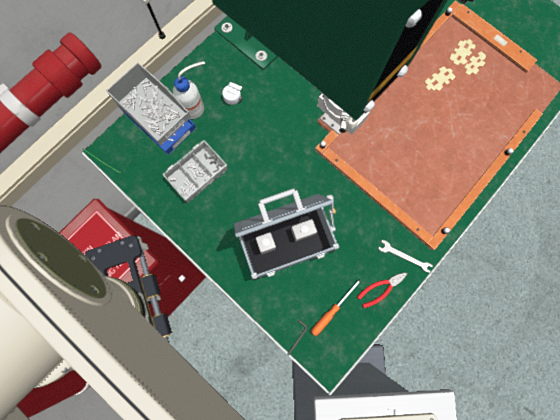

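The lid stands open by itself and the parts box is where it was. Next I'll check the lid angle and that it stays put.

Run:
```python
from h import *
from rig import bot
p=onz("top",230+567/3.54,165+110/3.536,.197); d=np.array([np.cos(.297),np.sin(.297)])
print(p, "shift along depth from closed", (p[:2]-[.4583,.198])@d, "expect ~.1175 at 1.21")
b=imaging.grab_frame("top")[:,:,::-1]
o=cv2.imread("pics/t6.png"); print(np.abs(b[170:290,225:345].astype(int)-o[170:290,225:345]).mean())
i=cv2.imread("pics/top0.png"); print("box diff",np.abs(b[135:205,158:232].astype(int)-i[135:205,158:232]).mean())
cv2.imwrite("pics/stay.png",cv2.resize(b[188:240,312:348],(540,600)[::1] if 0 else (415,600),interpolation=cv2.INTER_CUBIC))
```

```text
[0.56254335 0.00690059 0.197     ] shift along depth from closed 0.04375365108822202 expect ~.1175 at 1.21
1.929675925925926
box diff 4.012226512226512
```

View pics/stay.png

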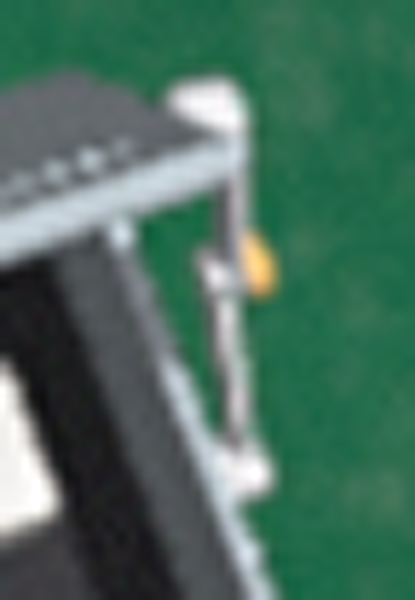

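Run:
```python
from h import *
from scipy.optimize import brentq
d=np.array([np.cos(.297),np.sin(.297)])
p=onz("top",230+167/3.54,165+112/3.536,.197); print(p,(p[:2]-[.4583,.198])@d)
# stay: end pivots & knee pixels (top) ; stay plane = right end of case. in-plane coordinates
n=np.array([-d[1],d[0],0]) # left
fr=np.array([.4805,.0965,0]) # FR corner
P0=fr-n*0.006
for nm,u,v in [("lid pivot",312+210/11.53,188+105/11.54),("knee",312+245/11.53,188+265/11.54),("wall pivot",312+245/11.53,188+465/11.54)]:
    o,r=ray("top",u,v); q=o+r*(((P0-o)@n)/(r@n)); print(nm,(q-P0)[:2]@d,q[2])
a=imaging.grab_frame("side")[:,:,::-1]; o=cv2.imread("pics/s6.png"); print(np.abs(a[140:300,260:350].astype(int)-o[140:300,260:350]).mean())
```

```text
[0.56919569 0.22701362 0.197     ] 0.1145314631255936
lid pivot 0.09505578827223517 0.16139779322740244
knee 0.06908815629159189 0.14084507511128663
wall pivot 0.041637602255517166 0.07608386028438141
1.5575694444444443
```

The bar position gives about 1.19–1.2 rad, with nothing touching the lid. The knee needs a look from the right side to confirm it is past straight, so I'll move over there well above the case.

Call:
apply_moves(steps=[0.0,-0.035,0.0,-0.12,0.5,0.0,-0.075,0.0,-0.26,0.5,0.005,-0.115,0,-0.4,0.5,0.01,-0.155,0,-0.54,0.5,0.02,-0.195,0,-0.68,0.5,0.03,-0.235,0,-0.82,0.5,0.04,-0.27,0,-0.94,0.5,0.05,-0.3,0,-1.05,0.5])

```text
clock: 9.85
tool_pos: [0.4222, 0.1203, 0.3057]
eef_rot: [-2.885, -1.238, -0.0]
contact_force: [0.0, 0.6, 0.6]
opening: 0.0229
```

Call:
apply_moves(steps=[0.01,-0.03,0.0,-0.1,0.5,0.02,-0.065,0.0,-0.22,0.5,0.035,-0.1,0,-0.34,0.5,0.045,-0.13,-0.02,-0.45,0.5,0.055,-0.15,-0.05,-0.52,0.5,0.06,-0.16,-0.075,-0.52,0.5,0.06,-0.16,-0.085,-0.52,0.5])

```text
clock: 10.55
tool_pos: [0.481, -0.042, 0.218]
eef_rot: [-3.106, -0.448, 0.005]
contact_force: [-0.5, 0.6, -0.1]
opening: 0.0231
```

Run:
```python
from rig import bot, imaging
import cv2
s=bot.observe(); print(s['tool_pos'],s['eef_rot'],s['clock'],s['contact_force'])
cv2.imwrite("pics/w7.png",imaging.grab_frame("wrist")[:,:,::-1])
```

```text
[ 0.48101503 -0.0420473   0.2179515 ] [-3.10604778 -0.44816666  0.00479268] 10.55 [-0.48597424  0.60767263 -0.11093356]
```

View pics/w7.png

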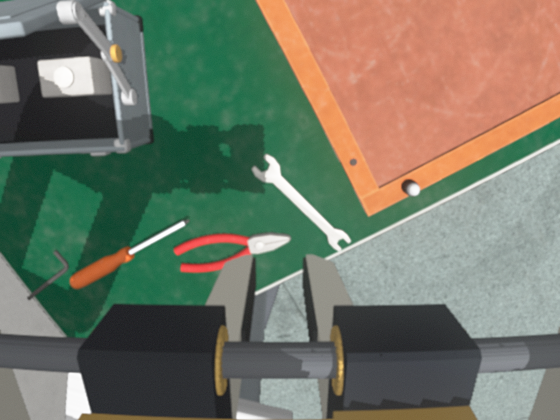

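Run:
```python
import cv2
a=cv2.imread("pics/w7.png")[0:110,40:160]; cv2.imwrite("pics/w7z.png",cv2.resize(a,None,fx=5.4,fy=5.4,interpolation=cv2.INTER_CUBIC))
```

```text
(no output)
```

View pics/w7z.png

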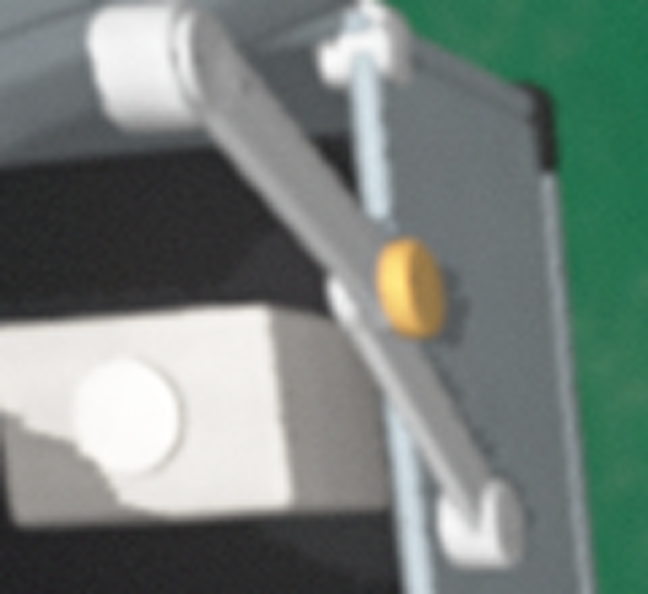

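Run:
```python
from h import *
from scipy.spatial.transform import Rotation as R
p=imaging.camera_params("wrist"); f=210/np.tan(np.radians(p['vfov']/2))
K=np.array([[f,0,p['cx']],[0,f,p['cy']],[0,0,1]])
Rt=R.from_rotvec([-3.10604778,-.44816666,.00479268]).as_matrix(); t=np.array([.48101503,-.0420473,.2179515])
M=p['mount']; o=t+Rt@M[:3,3]
d=np.array([np.cos(.297),np.sin(.297),0]); n=np.array([-d[1],d[0],0]); fr=np.array([.4805,.0965,0])
def q(x,y,off):
    m=cv2.undistortPoints(np.array([[[40+x/5.4,y/5.4]]],float),K,np.array([p['k1'],0,0,0,0.]))[0,0]
    r=Rt@M[:3,:3]@[m[0],m[1],1]; P0=fr-n*off; X=o+r*(((P0-o)@n)/(r@n)); return np.array([(X-P0)@d,X[2]])
for off in (.006,.010,.014):
    A,Bk=q(215,50,off),q(385,272,off)   # outer link centreline
    C,D=q(372,310,off-.003),q(482,490,off-.003)   # inner link centreline
    f1=np.degrees(np.arctan2(*(A-Bk)[::-1])); f2=np.degrees(np.arctan2(*(C-D)[::-1]))
    print(off,A.round(4),Bk.round(4),C.round(4),D.round(4),"lid link elev",f1.round(1),"wall link elev",f2.round(1))
```

```text
0.006 [0.1017 0.1333] [0.0805 0.0902] [0.0756 0.089 ] [0.0508 0.0546] lid link elev 63.7 wall link elev 54.3
0.01 [0.0999 0.1411] [0.0793 0.0994] [0.0746 0.098 ] [0.0506 0.0646] lid link elev 63.7 wall link elev 54.3
0.014 [0.0981 0.1489] [0.0781 0.1085] [0.0736 0.107 ] [0.0503 0.0747] lid link elev 63.7 wall link elev 54.3
```

The side view shows the stay bent about 10° at the knee, toward the back and below the line of its pivots. That is opposite to the folded side, so it is past straight and locked. I'm handing in.

Run:
```python
from rig import bot
s=bot.observe(); print(s['clock'],s['contact_force']); print(bot.sign_off())
```

```text
10.6 [-0.88600053 -0.15589881 -1.53253542]
the job is handed in; nothing more can be done
None
```

The punch case lid is open and held up by its locked stay. I raised it by the bar handle along its arc to the stop, where about 6 N pushed back, then let go, backed off and handed in at 10.6 s.

- **Lid:** it stood by itself for about 3 s after release. The bar's position in the top view put it at roughly 1.19–1.2 rad, which agrees with the locked 1.21 within camera accuracy.
- **Stay:** a close wrist view showed the knee bent about 10° past straight, on the side away from the fold. The stated lock is about 14°, so that fits as far as hand-picked pixels allow. An earlier estimate from the top camera was too nearly edge-on to decide it.
- **Parts box:** I didn't approach it, and it looks to be in the same place in the top pictures. A pixel comparison with the first picture still showed a small mean difference (4 of 255), which I took for changed light and didn't check further.
- **Robot:** the arm was clear of everything at hand-in, and the reported force stayed near 13 N or less throughout.

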